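Screw the lid back on the liquid-feed canister

TASK

The liquid-feed canister on the potting bench has been filled: put its black lid back on the mouth and screw it fully home. The thread cannot be seen under the lid, so turn the lid backwards (anticlockwise) while it rests on the mouth until you feel it drop into the thread, then screw it down clockwise until it stops. Do not force it at any point, leave the other things on the bench where they are, and let go of the lid at the end.

Things in the scene. Friction and masses are not known exactly. Their poses are not given: they have to be found in the camera images.
- lid_knob (a point): Centre of the hand knob of the loose black lid: a plain round knob 40 mm in diameter, 30 mm high, on the lid's flat top. The point is on the lid's axis half-way up the knob, 48 mm above the lid's lower edge and 15 mm below the knob's top. z is the lid's axis, up.
- lid: The lid itself, standing skirt-down on the bench: a black round cap 66 mm in diameter and 33 mm high, open underneath, with the knob above it (63 mm high in all, about 0.15 kg). Origin at the centre of its lower edge, z up. Four lugs inside, 90 degrees apart, hidden from view, catch the thread.
- feeder: The fixed grey round canister, 110 mm in diameter and 110 mm high, on a square steel foot 150 mm wide, with a short pipe stub 82 mm long (from the axis) on its +y and -y sides, 27 to 63 mm above the bench. Origin on its axis at the bench; z up.
- mouth (a point): Centre of the canister's flat top, 110 mm above the bench, z up. A white neck 44 mm in diameter stands on it, 34 mm high, its top 6 mm tapered; around it runs a coarse right-hand four-start thread, 56 mm in outer diameter. The lid goes over it with about 1.5 mm side play. The lid-to-canister force must stay below 60 N; press with 3 to 8 N, turn with 0.2 to 0.4 N m.
- on_top (a point): Where lid_knob is (75 mm above mouth) just before touching. Resting on the thread it is 64 to 70 mm above mouth (71.5 if perched on the ribs, from which it slips 7 mm onto the thread). Turned anticlockwise (from above) it climbs up to 5 mm, then drops 10 mm to 'dropped', within 90 degrees; if it meets the rib there without dropping, ease it back a little. Turned clockwise on top it jams.
- dropped (a point): Where lid_knob is when the lid has dropped into one of the four thread starts: 59.5 mm above mouth. The starts are 90 degrees apart; their angle differs each time, is hidden under the lid, and is not given by any listed axes.
- home (a point): Where lid_knob is when the lid is fully home: 54.5 mm above mouth, on the axis. From the drop the lid goes down 5 mm in 60 to 75 degrees clockwise and meets a hard stop; it stays where it is left.
- pot0_c (a point): Bystander: small potted cactus, pot 70 mm across the rim and 68 mm high (about 100 mm with its plant); this point is half-way up the pot.
- pot1_c (a point): Bystander: another such potted cactus; half-way up the pot.
- pot2_c (a point): Bystander: another such potted cactus; half-way up the pot.
- jug_c (a point): Bystander: clear plastic measuring mug 72 mm in diameter, 85 mm high; half-way up.
- bung_c (a point): Bystander: dark rubber bung, 56 mm in diameter and 34 mm high, smaller than the lid and not for this canister; half-way up.
- trowel_grip (a point): Bystander: small steel scoop with a wooden handle, 200 mm long, lying; a point on its handle.
- feed_c (a point): Bystander: closed white bottle 64 mm in diameter, 140 mm high; half-way up.
Mind the look-alikes: they are no part of the job. Of the things shaped like the lid, the black one is meant.

How it is judged (in metres and radians):
On the way, in this order (a step that is already met when the one before it is completed fails the run):
1. the lid has been lifted over the canister's mouth (horizontal distance between lid_knob and mouth below 0.02 m and z of lid_knob in the frame of mouth above 0.063 m), for 0.1 s.
2. the lid has dropped into the start of the thread (horizontal distance between lid_knob and mouth below 0.005 m and z of lid_knob in the frame of mouth below 0.0612 m and angle between lid_knob's own z axis and vertical below 0.08 rad), for 0.1 s.
At the end, for the whole second after the job is handed in: The lid is on the canister's neck, upright within 3.4 degrees and centred within 4 mm, screwed down to within 1.7 mm of its fully home height (lid_knob less than 56.2 mm above the mouth point), released and at rest (z of lid_knob in the frame of mouth between 0.052 and 0.0562 m and horizontal distance between lid_knob and mouth below 0.004 m and angle between lid_knob's own z axis and vertical below 0.06 rad and angular speed of lid below 0.1 rad/s and linear speed of lid below 0.02 m/s); the robot touches nothing.
It fails at once if the lid is forced: lid-to-canister force above 60 N (contact force between lid and feeder above 60 N).
It fails at once if a bystander is moved by more than 40 mm (distance of any of pot0_c, pot1_c, pot2_c, jug_c, bung_c, trowel_grip, feed_c from where it was at the start of the episode above 0.04 m).
It also fails if it takes over 69 s, if anything falls off the work surface, if the arm or the gripper's body presses on something with over 40 N, if the wrist force passes 120 N, or if a joint passes its speed limit or range.

ROBOT

A 6-joint arm with a two-finger parallel gripper is mounted at the origin on the work surface. World frame = base frame: x ahead of the robot, y to its left, z up, the work surface at z = 0. Lengths are in mm, angles in rad, forces in N, time in s.
With the tool pointing down it reaches from about 275 to 750 mm from the base axis. Payload 10.2 kg.
Tool frame: the origin (TCP) lies at the very end of the fingers, on their centre line; the grasp point (between the pads) lies 19 mm behind it (ctrl.pinch_z is the distance from the TCP to the grasp point, in mm); y points along the fingers, z is the direction in which the jaws open and shut, and the axes are right-handed (so a half turn about y gives the same grasp; the last joint's range is limited). The gripper opens to 85 mm and grips with 20 to 120 N. Pads are 22 mm wide; open, the fingers measure 114 mm over their backs; the gripper's body (76 mm by 85 mm) begins 54 mm behind the grasp point. The pads swing forward as they close: fully open they stand 13 mm farther back than shut.
Start: joints at [0.91, 0.313, 1.498, -0, 1.331, -0.223], TCP at [222.586, 475.486, 231.294] pointing down, gripper open.
Joint ranges: [-2.94, 2.94], [-0.97, 2.17], [0.19, 2.56], [-1.23, 4.37], [0.02, 3.11], [-2.88, 2.88]. Speed limits (rad/s): [2.39, 2.39, 3.01, 3.14, 3.14, 3.14].

INTERFACE

Orientations are given as a unit quaternion [w, x, y, z].
In Python, from rig import sense, eyes, ctrl gives the robot as it stands. The module is installed in compiled form; this text tells all that it offers.
- The arm moves only by the shell command python3 -m handwheel 'ROWS' [FORCE]. ROWS is JSON, a list of rows, each an object of numbers: "grip": the finger opening in mm, from 0 to 85.4; "tx", "ty", "tz": the shift along the tool's x, y, z in mm; "wx", "wy", "wz": the turn, a rotation vector about the tool's x, y, z in rad. In form: [{"grip": .., "tx": .., "ty": .., "tz": .., "wx": .., "wy": .., "wz": ..}, ...]. A call has 1 to 10 rows; each row shifts and turns the commanded pose from where the row before left it, along the tool's axes as they then stand; what a row does not reach is not made up. A row lasts 1/12 s, in which the tool goes at most 41.7 mm and 7.16 degrees, less where a joint would pass 70% of its speed; a pose out of reach is approached as far as the arm can. A call is refused whole if a number of a shift passes 41.7 or a number of a turn 0.125, either way. A call with a gripper value outside its range is refused whole. The fingers move at their own pace and stop on an object; FORCE is the grip in N (left out, the last holds). Time passes only in rows, so rows that do not move let the fingers close. It gives the time, the measured TCP pose, the force and the opening at its end, in the units of the state.
- sense(): the state, without advancing time (a new reading comes with each control period).
- eyes.capture(name): name is "side" or "top"; returns a dict with "pixels" (420x560x3 uint8, red, green, blue), "mtx" (3x3 intrinsics, pixels), "dist" ([k1, k2, p1, p2, k3] as OpenCV has them; the pictures are not rectified), "R" (3x3) and "t" (3): a world point X has camera coordinates R X + t. Camera axes: x right, y down, z forward; pixel columns grow to the right and rows downward; lengths in mm; the calibration is good to about 2 mm. A picture is of the moment at which its call begins. There is no depth.
- ctrl.finish_job(): hands the job in, once; it reports no verdict.
The state is a dict: "time_s": time; "joints": joint angles; "dq": joint speeds; "tau": joint torques, N m; "eef_pos": TCP position; "ee_rot": TCP orientation; "force": force on the tool from outside, world axes, zero at the start; "wrist_torque": the same for the moment, N m; "grip_width": opening from 0.0 (shut) to 1.0 (fully open).
Only numpy, scipy, OpenCV 4.12 (cv2) and the standard library are available. Lean on these libraries where they do the work, as an engineer would, in place of code of your own. Each camera call takes 0.05 s, during which the arm holds its last target.

## Working session

There is one attempt and no reset: what is moved stays moved. The work goes in short steps, Python scripts to look and compute and a shell command to move; the robot and the scene stay as the last step left them, time stands still between calls to the robot, and variables do not carry over. Pictures are saved under pics/ and viewed, and the job is handed in when it is done.

```bash
mkdir -p pics
python3 - <<'E'
from rig import sense, eyes, ctrl
import cv2,numpy as np,pickle
s=sense();print(s)
print(ctrl.pinch_z)
d={}
for n in ("side","top"):
    c=eyes.capture(n);d[n]=c
    cv2.imwrite(f"pics/{n}0.png",cv2.cvtColor(c["pixels"],cv2.COLOR_RGB2BGR))
    print(n,c["mtx"],c["dist"],c["R"],c["t"],-np.array(c["R"]).T@np.array(c["t"]))
pickle.dump(d,open("cap0.pkl","wb"))
E
```

```text
{'time_s': 0.0, 'joints': array([ 9.09575450e-01,  3.13452483e-01,  1.49844098e+00,  3.60580137e-05,
        1.33098356e+00, -2.23382360e-01]), 'dq': array([-1.80692645e-04,  3.34516524e-06, -5.95628749e-04,  1.45112948e-03,
        2.81608638e-04,  4.64099570e-04]), 'tau': array([ 5.70899883e-04, -4.12272763e+01, -2.59739149e+01, -1.84742166e-04,
        4.31955224e-03, -7.12004544e-05]), 'eef_pos': array([222.42644667, 475.2753124 , 230.73233441]), 'ee_rot': array([-0.68982417,  0.69063437, -0.15377426,  0.15336316]), 'force': array([ 0.32296944, -0.24333256, -0.45740456]), 'wrist_torque': array([-0.03214934,  0.03392388,  0.00027109]), 'grip_width': 0.9944682469684651}
18.700000000000003
side [[414.71028444   0.         284.10463133]
 [  0.         414.71028444 210.09496307]
 [  0.           0.           1.        ]] [-0.09831904  0.          0.          0.          0.        ] [[ 0.99647925 -0.08357615 -0.0066429 ]
 [-0.05620182 -0.60709321 -0.79264064]
 [ 0.06221299  0.7902233  -0.60965292]] [-509.79798272  100.66200667  959.3857876 ] [ 453.97423774 -739.6247307   661.29461017]
top [[416.47716185   0.         275.41006933]
 [  0.         416.47716185 209.71127968]
 [  0.           0.           1.        ]] [-0.11302858  0.          0.          0.          0.        ] [[-0.02607328 -0.99943998  0.02097398]
 [-0.98701447  0.02241112 -0.1590603 ]
 [ 0.15850117 -0.02484885 -0.98704605]] [-38.11152367 530.75744745 951.33194915] [ 372.08436191  -26.3455478  1024.2302346 ]
```

View pics/top0.png

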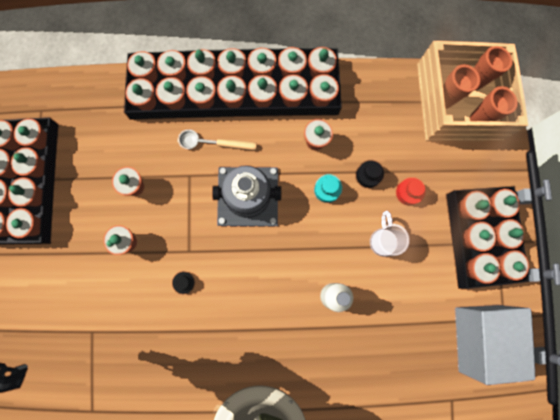

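View pics/side0.png

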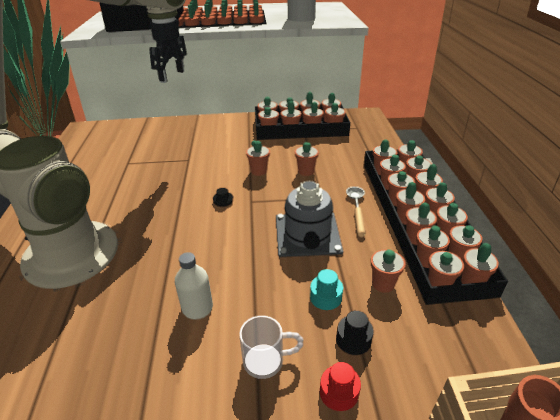

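The top view shows the canister at about (246,188), the black knobbed lid at (370,174), and teal and red look-alikes at (328,188) and (411,191). The small bung is at (183,283). In the side view the black lid is at (355,330). I'll zoom in next.

```bash
cat > h.py <<'E'
import cv2,numpy as np,pickle
def ray(c,p):
    u=cv2.undistortPoints(np.array([[p]],float),np.array(c["mtx"]),np.array(c["dist"]))[0,0]
    R=np.array(c["R"]);t=np.array(c["t"])
    return -R.T@t, R.T@np.array([u[0],u[1],1.])
def plane(c,p,z):
    o,d=ray(c,p); return o+d*(z-o[2])/d[2]
def tri(c1,p1,c2,p2):
    P=[];U=[]
    for c,p in((c1,p1),(c2,p2)):
        U.append(cv2.undistortPoints(np.array([[p]],float),np.array(c["mtx"]),np.array(c["dist"]))[0].T)
        P.append(np.c_[c["R"],np.array(c["t"])])
    X=cv2.triangulatePoints(P[0],P[1],U[0],U[1])[:,0];return X[:3]/X[3]
def proj(c,X):
    return cv2.projectPoints(np.array(X,float).reshape(-1,3),cv2.Rodrigues(np.array(c["R"]))[0],np.array(c["t"]),np.array(c["mtx"]),np.array(c["dist"]))[0][:,0]
def crop(c,x,y,w,h,f,name):
    im=cv2.cvtColor(c["pixels"],cv2.COLOR_RGB2BGR)[y:y+h,x:x+w]
    im=cv2.resize(im,None,fx=f,fy=f,interpolation=cv2.INTER_CUBIC)
    return cv2.imwrite(name,cv2.convertScaleAbs(im,alpha=1.5,beta=20))
E
python3 - <<'E'
from h import *
d=pickle.load(open("cap0.pkl","rb"))
ims=[]
def g(c,x,y,w,h,f):
    im=cv2.cvtColor(c["pixels"],cv2.COLOR_RGB2BGR)[y:y+h,x:x+w]
    return cv2.convertScaleAbs(cv2.resize(im,(400,300),interpolation=cv2.INTER_CUBIC),alpha=1.6,beta=30)
A=g(d["top"],340,152,60,45,0);B=g(d["top"],206,160,80,60,0);C=g(d["side"],315,300,80,60,0);D=g(d["side"],262,170,100,75,0)
cv2.imwrite("pics/z0.png",np.vstack([np.hstack([A,B]),np.hstack([C,D])]))
E
```

```text
(no output)
```

View pics/z0.png

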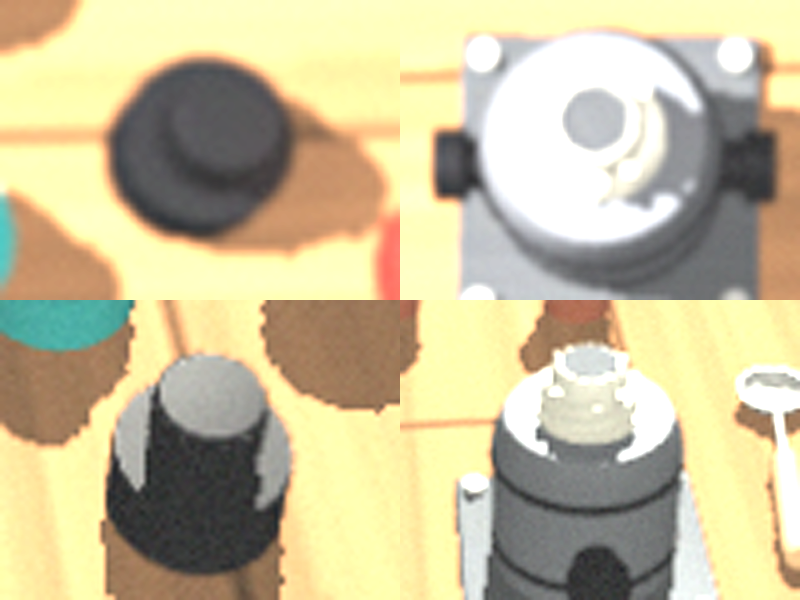

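Run:
```python
from h import *
d=pickle.load(open("cap0.pkl","rb"));t,s=d["top"],d["side"]
print("knob tri",tri(t,(373.6,171.4),s,(357.2,319.1)),"top z63",plane(t,(373.6,171.4),63),"side",plane(s,(357.2,319.1),63))
print("neck tri",tri(t,(244.4,183.6),s,(308.9,184.6)),plane(t,(244.4,183.6),144),plane(s,(308.9,184.6),144))
def blob(c,x,y,w,h,f,name):
    hsv=cv2.cvtColor(c["pixels"],cv2.COLOR_RGB2HSV)[y:y+h,x:x+w]
    m=f(hsv).astype(np.uint8)
    n,l,st,ce=cv2.connectedComponentsWithStats(m)
    for i in range(1,n):
        if st[i,4]>100: print(name,st[i],ce[i]+[x,y])
f=lambda q:(q[...,2]<60)&(q[...,1]<110)
blob(t,340,152,60,45,f,"lid top")
# check projections: expected outline of lid w/ given centre
def circ(x,y,z,r): 
    a=np.linspace(0,2*np.pi,60);return np.c_[x+r*np.cos(a),y+r*np.sin(a),z+0*a]
pk=(plane(t,(373.6,171.4),63)+plane(s,(357.2,319.1),63))/2
pn=(plane(t,(244.4,183.6),144)+plane(s,(308.9,184.6),144))/2
out=[]
for c,(x,y,w,h),cs in((t,(340,152,60,45),[(pk,0,33),(pk,33,33),(pk,63,20)]),(t,(206,160,80,60),[(pn,110,55),(pn,144,22),(pn,4,75)]),(s,(315,300,80,60),[(pk,0,33),(pk,33,33),(pk,63,20)]),(s,(262,170,100,75),[(pn,110,55),(pn,144,22)])):
    im=cv2.cvtColor(c["pixels"],cv2.COLOR_RGB2BGR)[y:y+h,x:x+w]
    im=cv2.convertScaleAbs(cv2.resize(im,(400,300),interpolation=cv2.INTER_CUBIC),alpha=1.6,beta=30)
    for p,z,r in cs:
        q=(proj(c,circ(p[0],p[1],z,r))-[x,y]+.5)*400/w-.5
        cv2.polylines(im,[q.astype(np.int32)],True,(0,0,255),1)
    out.append(im)
cv2.imwrite("pics/z1.png",np.vstack([np.hstack(out[:2]),np.hstack(out[2:])]))
```

```text
knob tri [ 616.89307767 -290.02295852   59.5958131 ] top z63 [ 614.32346064 -288.9810309    63.        ] side [ 617.67017938 -292.22857552   63.        ]
neck tri [570.48713597  16.96844219 145.31532911] [572.11643311  17.0449182  144.        ] [569.44709927  18.476727   144.        ]
lid top [ 17   9  27  26 528] [369.76515152 173.83712121]
```

View pics/z1.png

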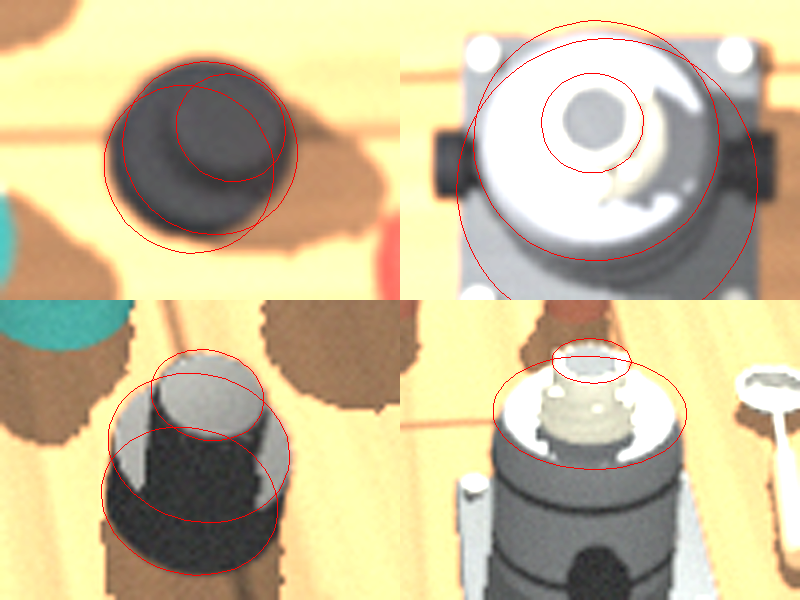

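```bash
cat >> h.py <<'E'
from scipy.spatial.transform import Rotation as Ro
def st():
    from rig import sense
    s=sense();q=s["ee_rot"];R=Ro.from_quat([q[1],q[2],q[3],q[0]])
    return s,R
def show(target=None,yaw=None):
    s,R=st();M=R.as_matrix()
    print("t %.2f"%s["time_s"],"pos",np.round(s["eef_pos"],2),"F",np.round(s["force"],2),"T",np.round(s["wrist_torque"],3),"gw %.3f"%s["grip_width"],"q",np.round(s["joints"],2))
    y=np.arctan2(M[1,2],M[0,2])
    print("tilt(deg) ",np.round(np.degrees(np.arccos(-M[2,1])),2)," jaw yaw deg %.1f"%np.degrees(y))
    print(np.round(M,3))
    if target is not None: 
        d=np.array(target)-s["eef_pos"]
        print("tool shift tx ty tz",np.round(M.T@d,1))
    return s,M
E
python3 - <<'E'
from h import *
show((616,-290.5,120))
E
```

```text
t 0.10 pos [222.47 475.3  230.8 ] F [-0.34  0.68  0.6 ] T [ 0.029  0.02  -0.006] gw 1.001 q [ 0.91  0.31  1.5  -0.    1.33 -0.22]
tilt(deg)  0.06  jaw yaw deg 64.9
[[ 0.906 -0.001  0.424]
 [-0.424 -0.001  0.906]
 [-0.    -1.    -0.001]]
tool shift tx ty tz [ 681.1  111.2 -526.6]
```

```bash
python3 -m handwheel '[{"wy":0.125},{"wy":0.125},{"wy":0.125},{"wy":0.125},{"wy":0.125},{"wy":0.125},{"wy":0.125},{"wy":0.125},{"wy":0.125},{"wy":0.008}]' 30
python3 -c "
from h import *
show((616,-290.5,120))"
```

```text
t 0.10 pos [222.47 475.3  230.8 ] F [-0.34  0.68  0.6 ] T [ 0.029  0.02  -0.006] gw 1.001 q [ 0.91  0.31  1.5  -0.    1.33 -0.22]
tilt(deg)  0.06  jaw yaw deg 64.9
[[ 0.906 -0.001  0.424]
 [-0.424 -0.001  0.906]
 [-0.    -1.    -0.001]]
tool shift tx ty tz [ 681.1  111.2 -526.6]invalid input
```

```bash
python3 -m handwheel '[{"grip":85,"tx":0,"ty":0,"tz":0,"wx":0,"wy":0.125,"wz":0},{"grip":85,"tx":0,"ty":0,"tz":0,"wx":0,"wy":0.125,"wz":0},{"grip":85,"tx":0,"ty":0,"tz":0,"wx":0,"wy":0.125,"wz":0},{"grip":85,"tx":0,"ty":0,"tz":0,"wx":0,"wy":0.125,"wz":0},{"grip":85,"tx":0,"ty":0,"tz":0,"wx":0,"wy":0.125,"wz":0},{"grip":85,"tx":0,"ty":0,"tz":0,"wx":0,"wy":0.125,"wz":0},{"grip":85,"tx":0,"ty":0,"tz":0,"wx":0,"wy":0.125,"wz":0},{"grip":85,"tx":0,"ty":0,"tz":0,"wx":0,"wy":0.125,"wz":0},{"grip":85,"tx":0,"ty":0,"tz":0,"wx":0,"wy":0.125,"wz":0}]' 30
python3 -c "
from h import *
show((616,-290.5,120))"
```

```text
time_s: 0.85
eef_pos: [222.5, 475.3, 230.9]
ee_rot: [-0.5, 0.501, -0.5, 0.5]
force: [-0.5, -0.8, -0.2]
grip_width: 0.999
t 0.85 pos [222.51 475.35 230.94] F [-0.54 -0.79 -0.21] T [-0.025 -0.001 -0.01 ] gw 0.999 q [ 0.91  0.31  1.5  -0.    1.33  0.91]
tilt(deg)  0.05  jaw yaw deg 0.1
[[ 0.002 -0.     1.   ]
 [-1.    -0.001  0.002]
 [ 0.001 -1.    -0.   ]]
tool shift tx ty tz [766.5 111.3 392.2]
```

```bash
python3 -m handwheel '[{"grip":85,"tx":32,"ty":0,"tz":16,"wx":0,"wy":0,"wz":0},{"grip":85,"tx":32,"ty":0,"tz":16,"wx":0,"wy":0,"wz":0},{"grip":85,"tx":32,"ty":0,"tz":16,"wx":0,"wy":0,"wz":0},{"grip":85,"tx":32,"ty":0,"tz":16,"wx":0,"wy":0,"wz":0},{"grip":85,"tx":32,"ty":0,"tz":16,"wx":0,"wy":0,"wz":0},{"grip":85,"tx":32,"ty":0,"tz":16,"wx":0,"wy":0,"wz":0},{"grip":85,"tx":32,"ty":0,"tz":16,"wx":0,"wy":0,"wz":0},{"grip":85,"tx":32,"ty":0,"tz":16,"wx":0,"wy":0,"wz":0},{"grip":85,"tx":32,"ty":0,"tz":16,"wx":0,"wy":0,"wz":0},{"grip":85,"tx":32,"ty":0,"tz":16,"wx":0,"wy":0,"wz":0}]'
python3 -m handwheel '[{"grip":85,"tx":32,"ty":0,"tz":16,"wx":0,"wy":0,"wz":0},{"grip":85,"tx":32,"ty":0,"tz":16,"wx":0,"wy":0,"wz":0},{"grip":85,"tx":32,"ty":0,"tz":16,"wx":0,"wy":0,"wz":0},{"grip":85,"tx":32,"ty":0,"tz":16,"wx":0,"wy":0,"wz":0},{"grip":85,"tx":32,"ty":0,"tz":16,"wx":0,"wy":0,"wz":0},{"grip":85,"tx":32,"ty":0,"tz":16,"wx":0,"wy":0,"wz":0},{"grip":85,"tx":32,"ty":0,"tz":16,"wx":0,"wy":0,"wz":0},{"grip":85,"tx":32,"ty":0,"tz":16,"wx":0,"wy":0,"wz":0},{"grip":85,"tx":32,"ty":0,"tz":16,"wx":0,"wy":0,"wz":0},{"grip":85,"tx":32,"ty":0,"tz":16,"wx":0,"wy":0,"wz":0}]'
python3 -c "
from h import *
show((616,-290.5,120))"
```

```text
time_s: 1.68
eef_pos: [385.4, 155.1, 231.2]
ee_rot: [-0.502, 0.502, -0.498, 0.498]
force: [0.5, 0.7, -1.1]
grip_width: 0.993
time_s: 2.52
eef_pos: [548.1, -163.6, 230.9]
ee_rot: [-0.502, 0.502, -0.498, 0.498]
force: [1.2, 0.0, -0.2]
grip_width: 0.995
t 2.52 pos [ 548.05 -163.62  230.9 ] F [ 1.23  0.04 -0.19] T [-0.011 -0.013 -0.064] gw 0.995 q [-0.49  0.42  1.35  0.    1.37 -0.5 ]
tilt(deg)  0.04  jaw yaw deg 0.4
[[ 0.008 -0.001  1.   ]
 [-1.     0.     0.008]
 [-0.    -1.    -0.001]]
tool shift tx ty tz [127.5 110.8  67. ]
```

```bash
python3 -m handwheel '[{"grip":85,"tx":25.5,"ty":16,"tz":13.4,"wx":0,"wy":0,"wz":0},{"grip":85,"tx":25.5,"ty":16,"tz":13.4,"wx":0,"wy":0,"wz":0},{"grip":85,"tx":25.5,"ty":16,"tz":13.4,"wx":0,"wy":0,"wz":0},{"grip":85,"tx":25.5,"ty":16,"tz":13.4,"wx":0,"wy":0,"wz":0},{"grip":85,"tx":25.5,"ty":16,"tz":13.4,"wx":0,"wy":0,"wz":0},{"grip":85,"tx":0,"ty":15,"tz":0,"wx":0,"wy":0,"wz":0},{"grip":85,"tx":0,"ty":15,"tz":0,"wx":0,"wy":0,"wz":0},{"grip":85,"tx":0,"ty":0,"tz":0,"wx":0,"wy":0,"wz":0}]'
python3 - <<'E'
from h import *
from rig import eyes
show((616,-290.5,34))
d={n:eyes.capture(n) for n in("top","side")}
pickle.dump(d,open("cap1.pkl","wb"))
def g(c,x,y,w,h):
    im=cv2.cvtColor(c["pixels"],cv2.COLOR_RGB2BGR)[y:y+h,x:x+w]
    return cv2.convertScaleAbs(cv2.resize(im,(400,300),interpolation=cv2.INTER_CUBIC),alpha=1.6,beta=30)
cv2.imwrite("pics/z2.png",np.hstack([g(d["top"],330,130,100,75),g(d["side"],290,240,140,105)]))
E
```

```text
time_s: 3.18
eef_pos: [614.3, -288.4, 117.1]
ee_rot: [-0.501, 0.502, -0.501, 0.496]
force: [0.2, 0.4, -1.1]
grip_width: 0.996
t 3.18 pos [ 614.33 -288.35  117.06] F [ 0.2   0.42 -1.05] T [ 0.027 -0.004 -0.02 ] gw 0.996 q [-0.61  0.75  1.1   0.    1.29 -0.62]
tilt(deg)  0.4  jaw yaw deg 0.4
[[ 0.007 -0.006  1.   ]
 [-1.     0.004  0.007]
 [-0.004 -1.    -0.006]]
tool shift tx ty tz [ 2.5 83.   2.1]
```

View pics/z2.png

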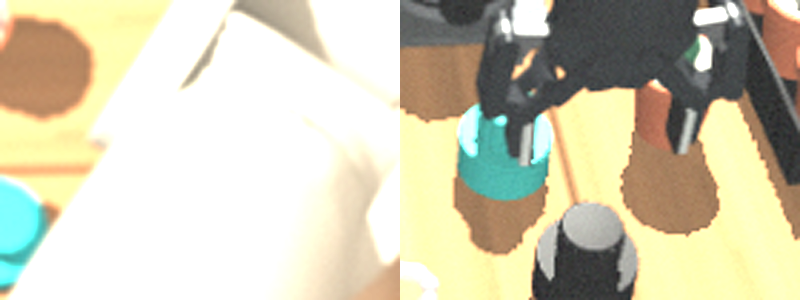

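Run:
```python
from h import *
d=pickle.load(open("cap1.pkl","rb"));s=d["side"]
for z in(117,130):
    for p in((526,163),(684,150)):
        q=(290+(p[0]-400+.5 if False else p[0]-400+0.5)/2.857-.5,240+(p[1]+.5)/2.857-.5)
        print(z,q,plane(s,q,z))
print(proj(s,[[614.3,-288.4,117],[614.3,-288.4,130],[656,-288.4,130],[572,-288.4,130]]))
```

```text
117 (333.77721386069305, 296.72786139306965) [ 573.37749834 -282.47286452  117.        ]
117 (389.07997899894997, 292.1776338816941) [ 670.20762285 -281.90317551  117.        ]
130 (333.77721386069305, 296.72786139306965) [ 570.52565605 -293.39153641  130.        ]
130 (389.07997899894997, 292.1776338816941) [ 665.04307786 -292.83545392  130.        ]
[[358.15841129 297.59559204]
 [358.98998727 292.49433132]
 [383.16544992 290.60624392]
 [334.12717333 294.37149313]]
```

```bash
python3 -m handwheel '[{"grip":85,"tx":0.5,"ty":15,"tz":0,"wx":0,"wy":0,"wz":0},{"grip":85,"tx":0,"ty":15,"tz":0,"wx":0,"wy":0,"wz":0},{"grip":85,"tx":0,"ty":15,"tz":0,"wx":0,"wy":0,"wz":0},{"grip":85,"tx":0,"ty":15,"tz":0,"wx":0,"wy":0,"wz":0},{"grip":85,"tx":0,"ty":8,"tz":0,"wx":0,"wy":0,"wz":0},{"grip":85,"tx":0,"ty":8,"tz":0,"wx":0,"wy":0,"wz":0},{"grip":85,"tx":0,"ty":5,"tz":0,"wx":0,"wy":0,"wz":0},{"grip":85,"tx":0,"ty":0,"tz":0,"wx":0,"wy":0,"wz":0}]'
python3 - <<'E'
from h import *
from rig import eyes
show((614.3,-288.8,34))
d={n:eyes.capture(n) for n in("side",)}
def g(c,x,y,w,h):
    im=cv2.cvtColor(c["pixels"],cv2.COLOR_RGB2BGR)[y:y+h,x:x+w]
    return cv2.convertScaleAbs(cv2.resize(im,(800,600),interpolation=cv2.INTER_CUBIC),alpha=1.6,beta=30)
cv2.imwrite("pics/z3.png",g(d["side"],290,260,140,105))
E
```

```text
time_s: 3.95
eef_pos: [615.6, -289.3, 40.0]
ee_rot: [-0.502, 0.502, -0.498, 0.498]
force: [-1.0, -0.3, -0.3]
grip_width: 0.99
t 3.95 pos [ 615.64 -289.25   39.99] F [-0.98 -0.3  -0.27] T [0.034 0.003 0.033] gw 0.990 q [-0.61  0.83  1.17 -0.    1.14 -0.62]
tilt(deg)  0.03  jaw yaw deg 0.5
[[ 0.008 -0.     1.   ]
 [-1.     0.     0.008]
 [-0.    -1.    -0.   ]]
tool shift tx ty tz [-0.5  6.  -1.3]
```

View pics/z3.png

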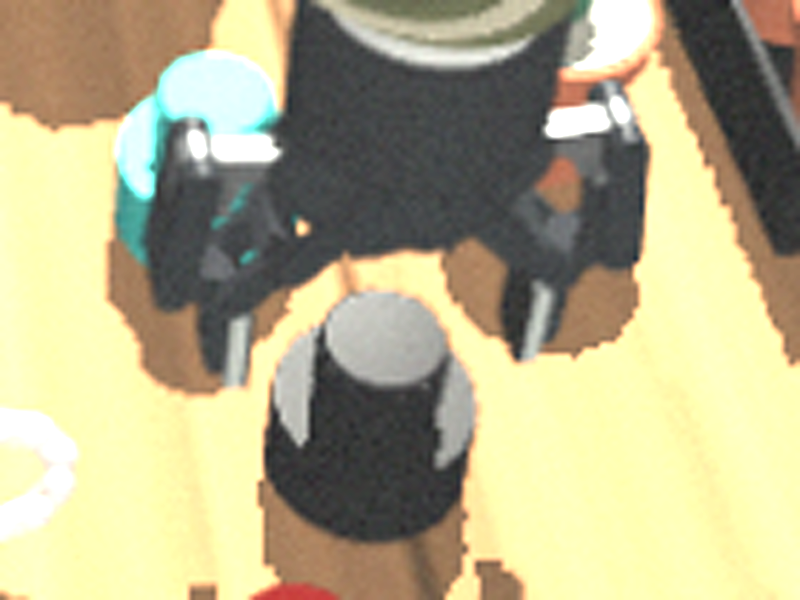

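Run:
```python
from h import *
d=pickle.load(open("cap0.pkl","rb"));s=d["side"];k=800/140
f=lambda p:((proj(s,p)-[290,260]+.5)*k-.5).round(0)
print(f([[615.6-42,-300.2,z] for z in(40,46,53)]),f([[615.6+42,-300.2,z] for z in(40,46,53)]))
print("knob at est",f([[614.3,-288.8,63]]))
```

```text
[[246. 417.]
 [247. 406.]
 [249. 392.]] [[508. 395.]
 [510. 384.]
 [514. 370.]]
knob at est [[373. 332.]]
```

```bash
python3 -m handwheel '[{"grip":85,"tx":0,"ty":5,"tz":0,"wx":0,"wy":0,"wz":0},{"grip":50,"tx":0,"ty":0,"tz":0,"wx":0,"wy":0,"wz":0},{"grip":50,"tx":0,"ty":0,"tz":0,"wx":0,"wy":0,"wz":0},{"grip":40,"tx":0,"ty":0,"tz":0,"wx":0,"wy":0,"wz":0},{"grip":30,"tx":0,"ty":0,"tz":0,"wx":0,"wy":0,"wz":0},{"grip":30,"tx":0,"ty":0,"tz":0,"wx":0,"wy":0,"wz":0},{"grip":30,"tx":0,"ty":0,"tz":0,"wx":0,"wy":0,"wz":0},{"grip":30,"tx":0,"ty":0,"tz":0,"wx":0,"wy":0,"wz":0}]' 20
python3 -c "
from h import *
show()"
```

```text
time_s: 4.67
eef_pos: [615.9, -289.5, 35.7]
ee_rot: [0.502, -0.502, 0.498, -0.498]
force: [0.3, 0.1, 2.8]
grip_width: 0.465
t 4.67 pos [ 615.94 -289.54   35.74] F [0.29 0.06 2.78] T [-0.011  0.007 -0.057] gw 0.465 q [-0.61  0.84  1.17 -0.    1.13 -0.62]
tilt(deg)  0.05  jaw yaw deg 0.5
[[ 0.008  0.001  1.   ]
 [-1.    -0.     0.008]
 [ 0.    -1.     0.001]]
```

```bash
python3 -m handwheel '[{"grip":54,"tx":0,"ty":-1.5,"tz":0,"wx":0,"wy":0,"wz":0},{"grip":54,"tx":0,"ty":0,"tz":0,"wx":0,"wy":0,"wz":0},{"grip":54,"tx":0,"ty":0,"tz":0,"wx":0,"wy":0,"wz":0},{"grip":54,"tx":0,"ty":0,"tz":0,"wx":0,"wy":0.125,"wz":0},{"grip":54,"tx":0,"ty":0,"tz":0,"wx":0,"wy":0.125,"wz":0},{"grip":54,"tx":0,"ty":0,"tz":0,"wx":0,"wy":0.125,"wz":0},{"grip":54,"tx":0,"ty":0,"tz":0,"wx":0,"wy":0.125,"wz":0},{"grip":54,"tx":0,"ty":0,"tz":0,"wx":0,"wy":0.125,"wz":0},{"grip":54,"tx":0,"ty":0,"tz":0,"wx":0,"wy":0.125,"wz":0}]' 20
python3 -m handwheel '[{"grip":54,"tx":0,"ty":0,"tz":0,"wx":0,"wy":0.125,"wz":0},{"grip":54,"tx":0,"ty":0,"tz":0,"wx":0,"wy":0.125,"wz":0},{"grip":54,"tx":0,"ty":0,"tz":0,"wx":0,"wy":0.125,"wz":0},{"grip":54,"tx":0,"ty":0,"tz":0,"wx":0,"wy":0.125,"wz":0},{"grip":54,"tx":0,"ty":0,"tz":0,"wx":0,"wy":0.125,"wz":0},{"grip":54,"tx":0,"ty":0,"tz":0,"wx":0,"wy":0.125,"wz":0},{"grip":54,"tx":0,"ty":0,"tz":0,"wx":0,"wy":0.07,"wz":0},{"grip":54,"tx":0,"ty":0,"tz":0,"wx":0,"wy":0,"wz":0}]' 20
python3 - <<'E'
from h import *
from rig import eyes
show()
d={n:eyes.capture(n) for n in("side",)}
def g(c,x,y,w,h):
    im=cv2.cvtColor(c["pixels"],cv2.COLOR_RGB2BGR)[y:y+h,x:x+w]
    return cv2.convertScaleAbs(cv2.resize(im,(800,600),interpolation=cv2.INTER_CUBIC),alpha=1.6,beta=30)
cv2.imwrite("pics/z4.png",g(d["side"],290,260,140,105))
E
```

```text
time_s: 5.42
eef_pos: [615.6, -289.3, 36.6]
ee_rot: [0.283, -0.283, 0.648, -0.648]
force: [-0.1, 0.4, 0.6]
grip_width: 0.637
time_s: 6.08
eef_pos: [615.6, -289.3, 36.6]
ee_rot: [0.002, -0.002, 0.707, -0.707]
force: [-0.4, 0.2, -0.5]
grip_width: 0.635
t 6.08 pos [ 615.6  -289.32   36.56] F [-0.39  0.22 -0.53] T [ 0.013 -0.03   0.028] gw 0.635 q [-0.61  0.84  1.17 -0.    1.14  0.95]
tilt(deg)  0.03  jaw yaw deg -89.6
[[-1.    -0.     0.006]
 [-0.006  0.    -1.   ]
 [ 0.    -1.    -0.   ]]
```

View pics/z4.png

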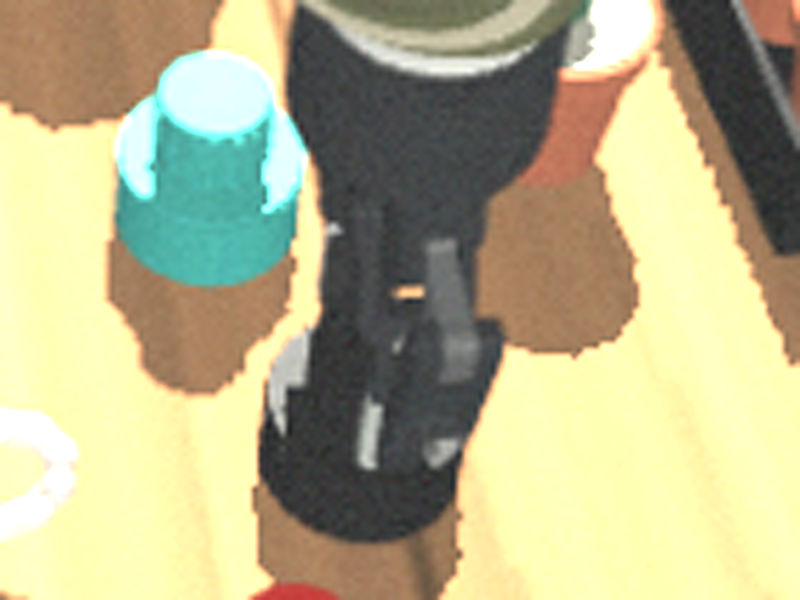

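```bash
python3 -m handwheel '[{"grip":40,"tx":0,"ty":0,"tz":0,"wx":0,"wy":0,"wz":0},{"grip":30,"tx":0,"ty":0,"tz":0,"wx":0,"wy":0,"wz":0},{"grip":30,"tx":0,"ty":0,"tz":0,"wx":0,"wy":0,"wz":0},{"grip":30,"tx":0,"ty":0,"tz":0,"wx":0,"wy":0,"wz":0},{"grip":30,"tx":0,"ty":0,"tz":0,"wx":0,"wy":0,"wz":0}]' 30
python3 -c "
from h import *
show((571,17.5,240))"
python3 -m handwheel '[{"grip":30,"tx":0,"ty":-3,"tz":0,"wx":0,"wy":0,"wz":0},{"grip":30,"tx":0,"ty":-15,"tz":0,"wx":0,"wy":0,"wz":0},{"grip":30,"tx":0,"ty":-25,"tz":0,"wx":0,"wy":0,"wz":0},{"grip":30,"tx":0,"ty":-30,"tz":0,"wx":0,"wy":0,"wz":0},{"grip":30,"tx":0,"ty":-30,"tz":0,"wx":0,"wy":0,"wz":0},{"grip":30,"tx":0,"ty":-30,"tz":0,"wx":0,"wy":0,"wz":0},{"grip":30,"tx":0,"ty":-30,"tz":0,"wx":0,"wy":0,"wz":0},{"grip":30,"tx":0,"ty":-20,"tz":0,"wx":0,"wy":0,"wz":0},{"grip":30,"tx":0,"ty":0,"tz":0,"wx":0,"wy":0,"wz":0}]'
python3 - <<'E'
from h import *
from rig import eyes
show((571,17.5,196))
c=eyes.capture("side")
cv2.imwrite("pics/s5.png",cv2.cvtColor(c["pixels"],cv2.COLOR_RGB2BGR))
E
```

```text
time_s: 6.55
eef_pos: [615.8, -289.4, 36.9]
ee_rot: [-0.003, 0.003, -0.707, 0.707]
force: [0.1, -0.3, 1.8]
grip_width: 0.46
t 6.55 pos [ 615.8  -289.4    36.91] F [ 0.12 -0.34  1.76] T [0.081 0.027 0.124] gw 0.460 q [-0.61  0.84  1.17  0.    1.14  0.95]
tilt(deg)  0.01  jaw yaw deg -89.5
[[-1.     0.     0.009]
 [-0.009 -0.    -1.   ]
 [-0.    -1.     0.   ]]
tool shift tx ty tz [  41.9 -203.1 -307.3]
time_s: 7.3
eef_pos: [616.8, -290.0, 225.0]
ee_rot: [-0.006, 0.001, -0.705, 0.709]
force: [0.5, -0.3, -1.0]
grip_width: 0.457
t 7.30 pos [ 616.77 -290.04  224.99] F [ 0.47 -0.28 -0.98] T [0.019 0.013 0.038] gw 0.457 q [-0.61  0.68  0.95 -0.    1.5   0.95]
tilt(deg)  0.46  jaw yaw deg -89.5
[[-1.     0.007  0.009]
 [-0.009 -0.005 -1.   ]
 [-0.007 -1.     0.005]]
tool shift tx ty tz [  43.2   27.3 -308.1]
```

View pics/s5.png

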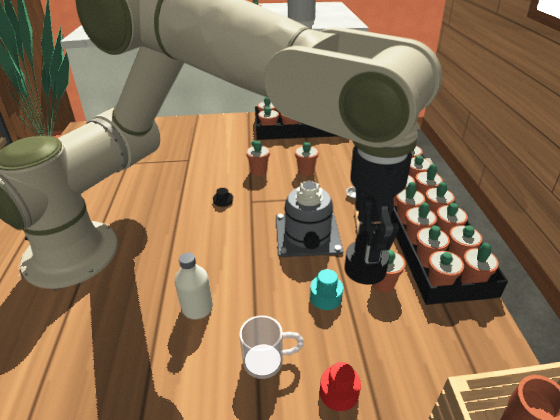

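```bash
python3 -m handwheel '[{"grip":30,"tx":4,"ty":0,"tz":-15,"wx":0,"wy":0,"wz":0},{"grip":30,"tx":4,"ty":0,"tz":-30,"wx":0,"wy":0,"wz":0},{"grip":30,"tx":4,"ty":0,"tz":-35,"wx":0,"wy":0,"wz":0},{"grip":30,"tx":4,"ty":0,"tz":-35,"wx":0,"wy":0,"wz":0},{"grip":30,"tx":5,"ty":0,"tz":-35,"wx":0,"wy":0,"wz":0},{"grip":30,"tx":5,"ty":0,"tz":-35,"wx":0,"wy":0,"wz":0},{"grip":30,"tx":5,"ty":0,"tz":-35,"wx":0,"wy":0,"wz":0},{"grip":30,"tx":5,"ty":0,"tz":-35,"wx":0,"wy":0,"wz":0},{"grip":30,"tx":4,"ty":0,"tz":-30,"wx":0,"wy":0,"wz":0},{"grip":30,"tx":4,"ty":0,"tz":-22,"wx":0,"wy":0,"wz":0}]'
python3 -m handwheel '[{"grip":30,"tx":0,"ty":20,"tz":0,"wx":0,"wy":0,"wz":0},{"grip":30,"tx":0,"ty":8,"tz":0,"wx":0,"wy":0,"wz":0},{"grip":30,"tx":0,"ty":0,"tz":0,"wx":0,"wy":0,"wz":0}]'
python3 - <<'E'
from h import *
from rig import eyes
show((571,17.5,190))
d={n:eyes.capture(n) for n in("side","top")}
pickle.dump(d,open("cap2.pkl","wb"))
def g(c,x,y,w,h):
    im=cv2.cvtColor(c["pixels"],cv2.COLOR_RGB2BGR)[y:y+h,x:x+w]
    return cv2.convertScaleAbs(cv2.resize(im,(400,600),interpolation=cv2.INTER_CUBIC),alpha=1.6,beta=30)
cv2.imwrite("pics/z6.png",np.hstack([g(d["side"],260,125,80,120),g(d["top"],206,140,80,120)]))
E
```

```text
time_s: 8.18
eef_pos: [567.6, 19.8, 217.8]
ee_rot: [0.002, -0.005, 0.707, -0.707]
force: [-0.2, 0.5, -1.7]
grip_width: 0.459
time_s: 8.43
eef_pos: [567.5, 17.3, 188.3]
ee_rot: [0.001, -0.005, 0.707, -0.707]
force: [-0.5, 0.3, -2.6]
grip_width: 0.457
t 8.43 pos [567.47  17.32 188.34] F [-0.52  0.25 -2.58] T [-0.033 -0.002 -0.004] gw 0.457 q [-0.18  0.44  1.42 -0.    1.28  1.39]
tilt(deg)  0.38  jaw yaw deg -89.5
[[-1.    -0.007  0.009]
 [-0.009  0.001 -1.   ]
 [ 0.007 -1.    -0.001]]
tool shift tx ty tz [-3.5 -1.7 -0.2]
```

View pics/z6.png

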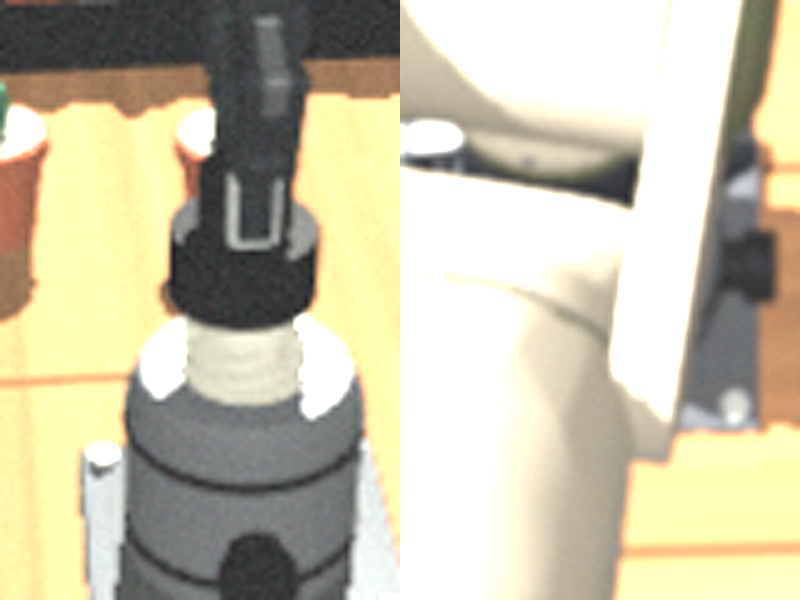

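Run:
```python
from h import *
d0=pickle.load(open("cap0.pkl","rb"))["side"];d=pickle.load(open("cap2.pkl","rb"))["side"]
# row edge profiles (sub-pixel, half-level) 
def edges(c,row,x0,x1):
    g=c["pixels"][row,x0:x1].astype(float).sum(1)/3
    return np.round(g).astype(int)
for r in (172,176,180): print("lid",r,edges(d,r,288,330))
for r in (205,212): print("can",r,edges(d,r,280,336))
for r in (192,196,200): print("neck0",r,edges(d0,r,292,328))
print("col lid",np.round(d["pixels"][170:200,305:312].astype(float).mean((1,2))).astype(int))
print("col neck0",np.round(d0["pixels"][174:210,305:312].astype(float).mean((1,2))).astype(int))
P=lambda *a:proj(d,[a])[0].round(2)
bz=188.34-36.9
print(P(567.5,17.3,bz),P(567.5,17.3-33,bz),P(567.5-33,17.3,bz),P(567.5+33,17.3,bz),P(567.5,17.3,110),P(567.5,17.3,144),P(571,17.5,144))
```

```text
lid 172 [140 141 145 151 156 123  46  75  59  17  16  15  13  11  15  17  21  65
 101  78  32  33  32  35  38  40  76  79  25  41  71  78  82  81  79  75
 106 136 137 142 149 147]
lid 176 [137 141 143 143 152 113  13  17  11   7  17  13  15  17  15  15  17  13
  14  15  15  13  13  13  15  14  14  15  19  43  70  55  23  11  12  66
 123 136 138 142 142 146]
lid 180 [139 138 139 143 131  87  12  15  18  17  17  14  16  15  16  11  17  19
  15  14  17  13  12  15  17  15  20  19  15  15  13  18  16  12  12  90
 137 142 139 138 141 142]
can 205 [148 146 143 147 120  56  46  53  50  53  52  55  54  54  57  55  58  55
  52  53  57  55  59  72  91 105 107 106 105 106 107 108 104 101  94  76
  67  55  57  59 136 194 197 193 195 186 167 126  62  60  59  55  78 123
 141 143]
can 212 [149 148 146 149 128  63  27  46  51  54  51  56  56  59  59  57  57  60
  59  63  60  63  62  65  66  67  65  66  67  65  70  65  66  67  65  64
  65  66  59  64  61  61  62  60  59  57  56  56  57  52  46  37  72 119
 137 144]
neck0 192 [183 184 183 183 167 132 116 148 195 191 145 115 119 125 128 131 129 133
 132 133 128 129 124 123 155 170 198 241 245 231 195 189 187 186 181 160]
neck0 196 [185 184 184 210 202 105 106 113 113 113 112 115 112 113 117 117 119 117
 135 145 134 122 120 112 108 114 147 155 115 178 214 192 190 190 189 191]
neck0 200 [183 185 186 186 158 104 113 113 113 117 114 114 115 115 113 118 117 115
 118 118 118 122 122 120 115 114 113 107 190 211 164 190 189 192 193 191]
col lid [ 47  47  54  75  70  15  14  14  16  17  15  16  15  16  17  17  15  16
  15  16  29  89 133 130 128 123 118 123 127 121]
col neck0 [ 59  58  56  55  56  55  75 110 123 121 121 121 121 121 122 146 158 133
 130 127 125 120 123 129 123 119 116 122 122 116 118 104  63  56  54  55]
[308.19 182.15] [310.19 190.66] [293.34 182.92] [322.96 181.39] [307.68 197.36] [308.1  184.94] [309.65 184.81]
```

```bash
python3 -m handwheel '[{"grip":30,"tx":-2.5,"ty":0,"tz":0,"wx":0,"wy":0,"wz":0},{"grip":30,"tx":0,"ty":5,"tz":0,"wx":0,"wy":0,"wz":0},{"grip":30,"tx":0,"ty":5,"tz":0,"wx":0,"wy":0,"wz":0},{"grip":30,"tx":0,"ty":3,"tz":0,"wx":0,"wy":0,"wz":0},{"grip":30,"tx":0,"ty":0,"tz":0,"wx":0,"wy":0,"wz":0},{"grip":30,"tx":0,"ty":0,"tz":0,"wx":0,"wy":0,"wz":0}]'
python3 -c "
from h import *
show((570,17.3,174))"
```

```text
time_s: 9.03
eef_pos: [571.4, 17.2, 178.6]
ee_rot: [0.003, -0.003, 0.707, -0.707]
force: [0.2, -0.2, -1.4]
grip_width: 0.458
t 9.03 pos [571.44  17.19 178.61] F [ 0.2  -0.18 -1.35] T [-0.01   0.036 -0.008] gw 0.458 q [-0.17  0.46  1.43  0.    1.25  1.39]
tilt(deg)  0.02  jaw yaw deg -89.5
[[-1.    -0.     0.009]
 [-0.009  0.    -1.   ]
 [ 0.    -1.    -0.   ]]
tool shift tx ty tz [ 1.4  4.6 -0.1]
```

```bash
python3 -m handwheel '[{"grip":30,"tx":1.2,"ty":0,"tz":0,"wx":0,"wy":0,"wz":0},{"grip":30,"tx":0,"ty":0,"tz":0,"wx":0,"wy":0,"wz":0},{"grip":30,"tx":0,"ty":0,"tz":0,"wx":0,"wy":0,"wz":0}]'
python3 - <<'E'
from h import *
from rig import eyes
s,M=show((570,17.3,174))
d=eyes.capture("side")
def cross(v,lev,x0):
    o=[]
    for i in range(len(v)-1):
        if (v[i]-lev)*(v[i+1]-lev)<0:o.append(round(x0+i+(lev-v[i])/(v[i+1]-v[i]),2))
    return o
for r in range(181,192): 
    g=d["pixels"][r,284:334].astype(float).mean(1);print("lid",r,cross(g,75,284))
for r in range(204,224,2):
    g=d["pixels"][r,278:340].astype(float).mean(1);print("can",r,cross(g,97,278))
p=s["eef_pos"];print(proj(d,[[p[0],p[1],z] for z in(p[2]-37,p[2]-10,110,85,60)]), proj(d,[[p[0],p[1]-33,p[2]-37]]))
g=d["pixels"][180:205,305:312].astype(float).mean((1,2));print(cross(g,70,180))
E
```

```text
time_s: 9.28
eef_pos: [570.3, 17.2, 179.0]
ee_rot: [-0.003, 0.003, -0.707, 0.707]
force: [-0.4, 0.1, -1.1]
grip_width: 0.457
t 9.28 pos [570.35  17.22 179.03] F [-0.36  0.08 -1.13] T [ 0.015 -0.018 -0.027] gw 0.457 q [-0.18  0.46  1.43 -0.    1.25  1.39]
tilt(deg)  0.02  jaw yaw deg -89.5
[[-1.     0.     0.009]
 [-0.009 -0.    -1.   ]
 [-0.    -1.     0.   ]]
tool shift tx ty tz [ 0.3  5.  -0.1]
lid 181 [np.float64(292.68), np.float64(324.31)]
lid 182 [np.float64(291.73), np.float64(324.07)]
lid 183 [np.float64(291.75), np.float64(324.06)]
lid 184 [np.float64(291.73), np.float64(324.06)]
lid 185 [np.float64(292.55), np.float64(324.12)]
lid 186 [np.float64(292.74), np.float64(323.94)]
lid 187 [np.float64(293.32), np.float64(323.7)]
lid 188 [np.float64(295.4), np.float64(323.43)]
lid 189 [np.float64(296.35), np.float64(322.76)]
lid 190 [np.float64(296.87), np.float64(321.8)]
lid 191 [np.float64(297.88), np.float64(320.84)]
can 204 [np.float64(284.44), np.float64(290.17), np.float64(293.39), np.float64(301.5), np.float64(316.49), np.float64(320.79), np.float64(328.23), np.float64(332.31)]
can 206 [np.float64(284.28), np.float64(321.74), np.float64(325.86), np.float64(332.44)]
can 208 [np.float64(283.8), np.float64(332.5)]
can 210 [np.float64(284.24), np.float64(332.52)]
can 212 [np.float64(284.41), np.float64(332.51)]
can 214 [np.float64(284.14), np.float64(331.73)]
can 216 [np.float64(284.29), np.float64(332.13)]
can 218 [np.float64(282.33), np.float64(284.29), np.float64(331.62)]
can 220 [np.float64(278.45), np.float64(279.73), np.float64(284.29), np.float64(331.45)]
can 222 [np.float64(284.37), np.float64(331.08)]
[[309.34940209 185.63022904]
 [309.7170832  175.4024428 ]
 [308.92594801 197.30969712]
 [308.60474996 206.09943842]
 [308.29152575 214.61468405]] [[311.36393577 194.18396806]]
[np.float64(193.98)]
```

Run:
```python
from h import *
from rig import eyes
d=eyes.capture("side");pickle.dump(d,open("cap3.pkl","wb"))
for r in range(172,184):
    g=d["pixels"][r,284:334].astype(float).mean(1);print(r,g[5:14].round().astype(int),g[34:46].round().astype(int))
im=cv2.cvtColor(d["pixels"],cv2.COLOR_RGB2BGR)[150:225,260:360]
cv2.imwrite("pics/z7.png",cv2.convertScaleAbs(cv2.resize(im,(800,600),interpolation=cv2.INTER_CUBIC),alpha=1.6,beta=30))
```

```text
172 [142 143 153 156 157 140 102  77  73] [ 20  43  70  78  80  87  99 117 139 143 147 147]
173 [141 144 149 156 159 140  99  74  74] [ 13  53  79  78  81  82  84 115 140 143 148 145]
174 [141 144 146 155 157 132  81  77  77] [ 20  54  79  77  78  79  87 117 139 142 143 148]
175 [141 142 149 155 160 130  71  76  74] [ 14  51  82  77  79  83  72 102 142 140 142 145]
176 [140 143 144 150 157 125  37  52  64] [ 15  52  83  85  81  77  60  99 137 142 144 146]
177 [139 142 145 150 157 124  31  30  37] [ 15  54  82  86  79  59  43 105 144 138 143 149]
178 [138 140 144 149 149 103  20  14  17] [ 34  69  86  81  53  28  43 105 140 139 141 144]
179 [138 142 143 148 127  55  20  17   9] [ 56  83  74  55  28  11  47 112 138 139 141 142]
180 [139 144 142 135 106  53  21  19  17] [ 48  63  30  16  17  21  44 109 140 141 140 142]
181 [138 139 134 101  64  51  22  14  15] [  9  17  14  17  16  16  57 116 140 141 141 144]
182 [141 138 115  61  63  50  19  14  13] [ 17  14  18  15  17  18  70 124 140 138 140 140]
183 [139 140 116  60  65  53  21  15  17] [ 16  16  17  19  18  14  67 124 143 142 140 141]
```

View pics/z7.png

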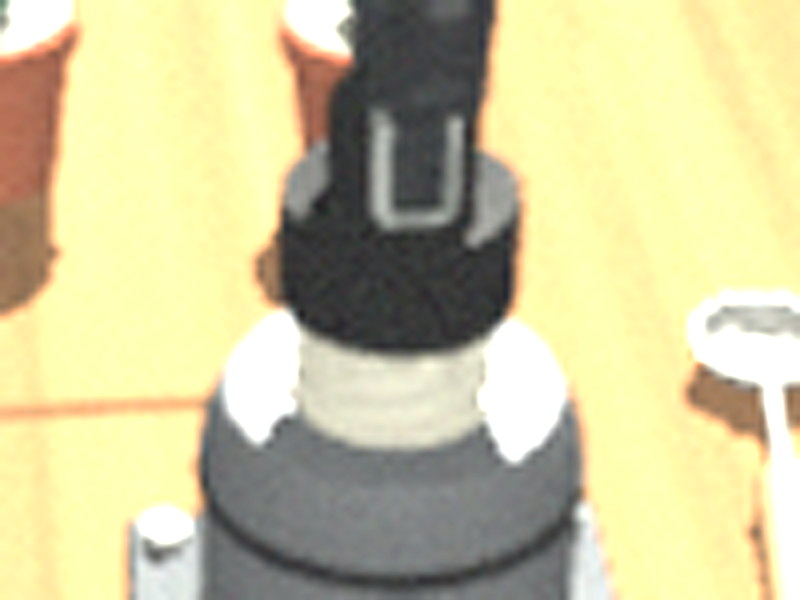

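Run:
```python
from h import *
d=pickle.load(open("cap3.pkl","rb"))
print(proj(d,[[569.4,17.2-22,110],[569.4,17.2-28,113],[569.4,17.2-55,110]]))
print(d["pixels"][195:232,306:312].astype(float).mean((1,2)).round())
d=pickle.load(open("cap0.pkl","rb"))["top"]
print(proj(d,[[569.4,17.2,144],[569.4,17.2+55,110],[569.4,17.2-55,110],[569.4+55,17.2,110],[569.4,17.2+82,45],[569.4,17.2-82,45]]))
p=d["pixels"].astype(float).mean(2)
print(p[193,206:222].round(),p[193,272:288].round())
```

```text
[[309.79840234 203.08880324]
 [310.19980514 203.61013265]
 [311.81698681 212.1347998 ]]
[110. 119. 124. 127. 121. 119. 125. 124. 119. 119. 106.  66.  55.  55.
  56.  60.  66.  66.  66.  65.  64.  62.  63.  61.  62.  62.  49.  22.
  28.  49.  61.  62.  62.  62.  61.  59.  47.]
[[244.34486049 184.82875717]
 [220.60819799 188.68160836]
 [269.67212297 187.6039573 ]
 [244.81934437 164.38459658]
 [212.29535955 194.603358  ]
 [280.72556289 193.09405426]]
[156. 156. 157. 158. 158. 145.  97.  51.  39.  39.  40.  36.  27.  22.
  29.  54.] [24. 24. 22. 21. 22. 24. 23. 25. 32. 50. 69. 78. 75. 74. 75. 76.]
```

```bash
python3 -m handwheel '[{"grip":30,"tx":0.9,"ty":3,"tz":0.2,"wx":0,"wy":0,"wz":0},{"grip":30,"tx":0,"ty":2,"tz":0,"wx":0,"wy":0,"wz":0},{"grip":30,"tx":0,"ty":0,"tz":0,"wx":0,"wy":0,"wz":0}]'
python3 -c "
from h import *
show()" | head -1
python3 -m handwheel '[{"grip":30,"tx":0,"ty":1.5,"tz":0,"wx":0,"wy":0,"wz":0},{"grip":30,"tx":0,"ty":0,"tz":0,"wx":0,"wy":0,"wz":0}]'
python3 -c "
from h import *
show()" | head -1
python3 -m handwheel '[{"grip":30,"tx":0,"ty":1,"tz":0,"wx":0,"wy":0,"wz":0},{"grip":30,"tx":0,"ty":0,"tz":0,"wx":0,"wy":0,"wz":0}]'
python3 -c "
from h import *
show()" | head -1
```

```text
time_s: 9.63
eef_pos: [569.1, 17.0, 173.2]
ee_rot: [0.003, -0.003, 0.707, -0.707]
force: [-0.6, 0.2, -1.5]
grip_width: 0.455
t 9.63 pos [569.11  17.04 173.16] F [-0.62  0.23 -1.52] T [-0.046 -0.014 -0.015] gw 0.455 q [-0.18  0.46  1.44  0.    1.24  1.39]
time_s: 9.8
eef_pos: [569.3, 17.0, 172.0]
ee_rot: [0.003, -0.003, 0.707, -0.707]
force: [-0.1, -0.2, -1.4]
grip_width: 0.457
t 9.80 pos [569.33  17.05 172.  ] F [-0.1  -0.25 -1.37] T [-0.012  0.044 -0.021] gw 0.457 q [-0.18  0.46  1.44  0.    1.24  1.39]
time_s: 9.97
eef_pos: [569.4, 17.0, 171.2]
ee_rot: [0.003, -0.003, 0.707, -0.707]
force: [-0.9, -1.1, -1.2]
grip_width: 0.454
t 9.97 pos [569.39  17.02 171.16] F [-0.87 -1.1  -1.23] T [-0.021 -0.017  0.018] gw 0.454 q [-0.18  0.46  1.45 -0.    1.23  1.39]
```

```bash
for i in 1; do
python3 -m handwheel '[{"grip":30,"tx":0,"ty":1,"tz":0,"wx":0,"wy":0,"wz":0},{"grip":30,"tx":0,"ty":0,"tz":0,"wx":0,"wy":0,"wz":0}]'
python3 -m handwheel '[{"grip":30,"tx":0,"ty":1,"tz":0,"wx":0,"wy":0,"wz":0},{"grip":30,"tx":0,"ty":0,"tz":0,"wx":0,"wy":0,"wz":0}]'
python3 -c "
from h import *
show()" | head -1
done
```

```text
time_s: 10.13
eef_pos: [569.4, 17.0, 170.2]
ee_rot: [0.003, -0.003, 0.707, -0.707]
force: [-0.6, -0.2, -1.2]
grip_width: 0.457
time_s: 10.3
eef_pos: [569.4, 17.0, 169.1]
ee_rot: [0.003, -0.003, 0.707, -0.707]
force: [0.2, 0.5, -1.0]
grip_width: 0.458
t 10.30 pos [569.36  17.01 169.13] F [ 0.16  0.52 -0.99] T [-0.006  0.018  0.021] gw 0.458 q [-0.18  0.46  1.45 -0.    1.23  1.39]
```

```bash
python3 -m handwheel '[{"grip":30,"tx":0,"ty":1,"tz":0,"wx":0,"wy":0,"wz":0},{"grip":30,"tx":0,"ty":0,"tz":0,"wx":0,"wy":0,"wz":0}]'
python3 -m handwheel '[{"grip":30,"tx":0,"ty":1,"tz":0,"wx":0,"wy":0,"wz":0},{"grip":30,"tx":0,"ty":0,"tz":0,"wx":0,"wy":0,"wz":0}]'
```

```text
time_s: 10.47
eef_pos: [569.4, 17.0, 168.1]
ee_rot: [0.003, -0.003, 0.707, -0.707]
force: [-0.1, 0.1, -2.1]
grip_width: 0.455
time_s: 10.63
eef_pos: [569.5, 17.0, 167.5]
ee_rot: [-0.003, 0.003, -0.707, 0.707]
force: [-0.4, -0.0, 0.7]
grip_width: 0.455
```

```bash
python3 -m handwheel '[{"grip":30,"tx":0,"ty":0.7,"tz":0,"wx":0,"wy":0,"wz":0},{"grip":30,"tx":0,"ty":0,"tz":0,"wx":0,"wy":0,"wz":0}]'
python3 -c "
from h import *
show()" | head -1
```

```text
time_s: 10.8
eef_pos: [569.6, 17.0, 167.3]
ee_rot: [-0.004, 0.003, -0.707, 0.707]
force: [-1.4, -0.7, 4.8]
grip_width: 0.459
t 10.80 pos [569.65  16.99 167.32] F [-1.37 -0.69  4.79] T [0.096 0.297 0.056] gw 0.459 q [-0.18  0.46  1.45 -0.    1.22  1.39]
```

```bash
python3 -m handwheel '[{"grip":30,"tx":0,"ty":-0.3,"tz":0,"wx":0,"wy":-0.06,"wz":0},{"grip":30,"tx":0,"ty":0,"tz":0,"wx":0,"wy":0,"wz":0}]'
python3 -c "
from h import *
show()" | head -2
```

```text
time_s: 10.97
eef_pos: [569.7, 17.0, 167.5]
ee_rot: [-0.025, 0.025, -0.707, 0.707]
force: [-0.7, 1.9, 4.5]
grip_width: 0.458
t 10.97 pos [569.69  16.97 167.48] F [-0.67  1.91  4.46] T [0.042 0.094 0.114] gw 0.458 q [-0.18  0.46  1.45 -0.    1.23  1.32]
tilt(deg)  0.07  jaw yaw deg -85.9
```

```bash
python3 -m handwheel '[{"grip":30,"tx":0,"ty":-0.3,"tz":0,"wx":0,"wy":-0.06,"wz":0},{"grip":30,"tx":0,"ty":0,"tz":0,"wx":0,"wy":0,"wz":0}]'
python3 -c "
from h import *
show()" | head -2
```

```text
time_s: 11.13
eef_pos: [569.5, 17.0, 167.1]
ee_rot: [-0.046, 0.046, -0.706, 0.706]
force: [1.3, -0.4, -0.2]
grip_width: 0.46
t 11.13 pos [569.49  16.97 167.12] F [ 1.33 -0.45 -0.23] T [-0.099 -0.147  0.111] gw 0.460 q [-0.18  0.47  1.45 -0.    1.23  1.27]
tilt(deg)  0.02  jaw yaw deg -82.6
```

```bash
python3 -m handwheel '[{"grip":30,"tx":0,"ty":0.8,"tz":0,"wx":0,"wy":0,"wz":0},{"grip":30,"tx":0,"ty":0,"tz":0,"wx":0,"wy":0,"wz":0}]'
python3 -c "
from h import *
show()" | head -2
```

```text
time_s: 11.3
eef_pos: [569.7, 17.0, 166.7]
ee_rot: [-0.045, 0.044, -0.706, 0.706]
force: [0.3, -0.4, 2.4]
grip_width: 0.459
t 11.30 pos [569.66  16.96 166.69] F [ 0.3  -0.43  2.45] T [-0.06  -0.07   0.095] gw 0.459 q [-0.18  0.47  1.45 -0.    1.22  1.27]
tilt(deg)  0.05  jaw yaw deg -82.7
```

```bash
python3 -m handwheel '[{"grip":30,"tx":0,"ty":0,"tz":0,"wx":0,"wy":-0.06,"wz":0},{"grip":30,"tx":0,"ty":0,"tz":0,"wx":0,"wy":0,"wz":0}]'
python3 -c "
from h import *
show()" | head -2
```

```text
time_s: 11.47
eef_pos: [569.2, 17.0, 166.0]
ee_rot: [0.067, -0.067, 0.704, -0.704]
force: [0.6, 0.2, -0.7]
grip_width: 0.457
t 11.47 pos [569.24  17.04 166.01] F [ 0.62  0.21 -0.72] T [-0.041 -0.142  0.046] gw 0.457 q [-0.18  0.47  1.45  0.    1.22  1.21]
tilt(deg)  0.04  jaw yaw deg -79.1
```

```bash
python3 -m handwheel '[{"grip":30,"tx":0,"ty":0,"tz":0,"wx":0,"wy":-0.06,"wz":0},{"grip":30,"tx":0,"ty":0,"tz":0,"wx":0,"wy":0,"wz":0}]'
python3 -c "
from h import *
show()" | head -2
```

```text
time_s: 11.63
eef_pos: [569.2, 17.0, 165.9]
ee_rot: [0.087, -0.088, 0.702, -0.702]
force: [0.1, -0.4, -1.3]
grip_width: 0.453
t 11.63 pos [569.16  17.03 165.95] F [ 0.14 -0.37 -1.26] T [-0.028 -0.06  -0.058] gw 0.453 q [-0.18  0.47  1.45 -0.    1.22  1.15]
tilt(deg)  0.06  jaw yaw deg -75.8
```

```bash
python3 -m handwheel '[{"grip":30,"tx":0,"ty":1.2,"tz":0,"wx":0,"wy":0,"wz":0},{"grip":30,"tx":0,"ty":0,"tz":0,"wx":0,"wy":0,"wz":0}]'
python3 -c "
from h import *
show()" | head -2
```

```text
time_s: 11.8
eef_pos: [569.2, 17.0, 164.7]
ee_rot: [0.087, -0.087, 0.702, -0.702]
force: [0.5, -0.3, -1.6]
grip_width: 0.458
t 11.80 pos [569.2   17.05 164.71] F [ 0.47 -0.33 -1.62] T [-0.029 -0.037 -0.019] gw 0.458 q [-0.18  0.47  1.45 -0.    1.22  1.15]
tilt(deg)  0.05  jaw yaw deg -75.9
```

```bash
python3 -m handwheel '[{"grip":30,"tx":0,"ty":1,"tz":0,"wx":0,"wy":0,"wz":0},{"grip":30,"tx":0,"ty":0,"tz":0,"wx":0,"wy":0,"wz":0}]'
python3 -c "
from h import *
show()" | head -2
```

```text
time_s: 11.97
eef_pos: [569.3, 17.0, 163.9]
ee_rot: [0.087, -0.088, 0.702, -0.702]
force: [0.2, 0.3, -1.4]
grip_width: 0.458
t 11.97 pos [569.31  17.04 163.89] F [ 0.17  0.31 -1.4 ] T [-0.016 -0.011  0.019] gw 0.458 q [-0.18  0.47  1.45  0.    1.22  1.15]
tilt(deg)  0.03  jaw yaw deg -75.8
```

```bash
python3 -m handwheel '[{"grip":30,"tx":0,"ty":1.5,"tz":0,"wx":0,"wy":0,"wz":0},{"grip":30,"tx":0,"ty":0,"tz":0,"wx":0,"wy":0,"wz":0}]'
python3 -c "
from h import *
show()" | head -2
```

```text
time_s: 12.13
eef_pos: [569.3, 17.0, 162.4]
ee_rot: [0.087, -0.088, 0.702, -0.702]
force: [-0.1, 0.2, -1.6]
grip_width: 0.457
t 12.13 pos [569.33  17.02 162.41] F [-0.13  0.18 -1.59] T [-0.011  0.008 -0.015] gw 0.457 q [-0.18  0.47  1.46  0.    1.22  1.15]
tilt(deg)  0.02  jaw yaw deg -75.8
```

```bash
python3 -m handwheel '[{"grip":30,"tx":0,"ty":1,"tz":0,"wx":0,"wy":0,"wz":0},{"grip":30,"tx":0,"ty":0,"tz":0,"wx":0,"wy":0,"wz":0}]'
python3 -c "
from h import *
show()" | head -2
```

```text
time_s: 12.3
eef_pos: [569.4, 17.0, 161.5]
ee_rot: [0.088, -0.088, 0.702, -0.702]
force: [-0.2, -0.2, -1.6]
grip_width: 0.459
t 12.30 pos [569.35  17.02 161.52] F [-0.2  -0.19 -1.64] T [ 0.032  0.017 -0.023] gw 0.459 q [-0.18  0.47  1.46 -0.    1.21  1.15]
tilt(deg)  0.01  jaw yaw deg -75.8
```

```bash
python3 -m handwheel '[{"grip":30,"tx":0,"ty":0.8,"tz":0,"wx":0,"wy":0,"wz":0},{"grip":30,"tx":0,"ty":0,"tz":0,"wx":0,"wy":0,"wz":0}]'
python3 -c "
from h import *
show()" | head -2
```

```text
time_s: 12.47
eef_pos: [569.4, 17.0, 160.8]
ee_rot: [0.088, -0.088, 0.702, -0.702]
force: [-0.9, 0.4, -1.6]
grip_width: 0.456
t 12.47 pos [569.38  17.02 160.78] F [-0.91  0.41 -1.61] T [-0.005  0.014  0.053] gw 0.456 q [-0.18  0.47  1.46  0.    1.21  1.15]
tilt(deg)  0.01  jaw yaw deg -75.8
```

```bash
python3 -m handwheel '[{"grip":30,"tx":0,"ty":1,"tz":0,"wx":0,"wy":0,"wz":0},{"grip":30,"tx":0,"ty":0,"tz":0,"wx":0,"wy":0,"wz":0}]'
python3 -c "
from h import *
show()" | head -2
```

```text
time_s: 12.63
eef_pos: [569.3, 17.0, 159.7]
ee_rot: [0.088, -0.088, 0.702, -0.702]
force: [0.2, -0.0, -1.9]
grip_width: 0.456
t 12.63 pos [569.35  17.04 159.71] F [ 0.16 -0.03 -1.87] T [-0.062 -0.039  0.016] gw 0.456 q [-0.18  0.47  1.46 -0.    1.21  1.15]
tilt(deg)  0.02  jaw yaw deg -75.7
```

```bash
python3 -m handwheel '[{"grip":30,"tx":0,"ty":1,"tz":0,"wx":0,"wy":0,"wz":0},{"grip":30,"tx":0,"ty":0,"tz":0,"wx":0,"wy":0,"wz":0}]'
python3 -c "
from h import *
show()" | head -2
```

```text
time_s: 12.8
eef_pos: [569.4, 17.0, 158.7]
ee_rot: [0.088, -0.088, 0.702, -0.702]
force: [0.7, 0.2, -1.1]
grip_width: 0.457
t 12.80 pos [569.35  17.01 158.71] F [ 0.7   0.24 -1.09] T [0.046 0.009 0.007] gw 0.457 q [-0.18  0.47  1.46  0.    1.21  1.15]
tilt(deg)  0.02  jaw yaw deg -75.7
```

```bash
python3 -m handwheel '[{"grip":30,"tx":0,"ty":0.6,"tz":0,"wx":0,"wy":0,"wz":0},{"grip":30,"tx":0,"ty":0,"tz":0,"wx":0,"wy":0,"wz":0}]'
python3 -c "
from h import *
show()" | head -2
```

```text
time_s: 12.97
eef_pos: [569.5, 17.0, 158.3]
ee_rot: [-0.088, 0.088, -0.702, 0.702]
force: [-0.1, 0.9, -0.2]
grip_width: 0.456
t 12.97 pos [569.45  17.02 158.32] F [-0.14  0.91 -0.2 ] T [ 0.063 -0.033  0.006] gw 0.456 q [-0.18  0.47  1.46  0.    1.21  1.15]
tilt(deg)  0.01  jaw yaw deg -75.7
```

```bash
python3 -m handwheel '[{"grip":30,"tx":0,"ty":0.5,"tz":0,"wx":0,"wy":0,"wz":0},{"grip":30,"tx":0,"ty":0,"tz":0,"wx":0,"wy":0,"wz":0}]'
python3 -c "
from h import *
show()" | head -2
```

```text
time_s: 13.13
eef_pos: [569.5, 17.0, 158.2]
ee_rot: [-0.088, 0.088, -0.702, 0.702]
force: [-0.2, 0.4, 2.7]
grip_width: 0.459
t 13.13 pos [569.55  17.01 158.18] F [-0.22  0.42  2.71] T [0.012 0.163 0.014] gw 0.459 q [-0.18  0.47  1.46  0.    1.21  1.15]
tilt(deg)  0.03  jaw yaw deg -75.7
```

```bash
python3 -m handwheel '[{"grip":30,"tx":0,"ty":0.25,"tz":0,"wx":0,"wy":0.06,"wz":0},{"grip":30,"tx":0,"ty":0.25,"tz":0,"wx":0,"wy":0.06,"wz":0},{"grip":30,"tx":0,"ty":0,"tz":0,"wx":0,"wy":0,"wz":0}]'
python3 -c "
from h import *
show()" | head -2
```

```text
time_s: 13.38
eef_pos: [569.8, 17.0, 157.9]
ee_rot: [-0.045, 0.044, -0.706, 0.706]
force: [-0.3, 0.6, 4.1]
grip_width: 0.459
t 13.38 pos [569.83  16.96 157.9 ] F [-0.28  0.57  4.07] T [ 0.027 -0.033 -0.111] gw 0.459 q [-0.18  0.47  1.46  0.    1.2   1.27]
tilt(deg)  0.09  jaw yaw deg -82.7
```

```bash
python3 -m handwheel '[{"grip":30,"tx":0,"ty":0.25,"tz":0,"wx":0,"wy":0.06,"wz":0},{"grip":30,"tx":0,"ty":0.25,"tz":0,"wx":0,"wy":0.06,"wz":0},{"grip":30,"tx":0,"ty":0,"tz":0,"wx":0,"wy":0,"wz":0}]'
python3 -c "
from h import *
show()" | head -2
```

```text
time_s: 13.63
eef_pos: [569.7, 16.9, 157.3]
ee_rot: [-0.003, 0.002, -0.707, 0.707]
force: [0.9, 0.0, 4.3]
grip_width: 0.453
t 13.63 pos [569.74  16.94 157.3 ] F [0.86 0.04 4.29] T [-0.022 -0.008 -0.124] gw 0.453 q [-0.18  0.47  1.46  0.    1.2   1.39]
tilt(deg)  0.07  jaw yaw deg -89.5
```

```bash
python3 -m handwheel '[{"grip":30,"tx":0,"ty":0.25,"tz":0,"wx":0,"wy":0.06,"wz":0},{"grip":30,"tx":0,"ty":0.25,"tz":0,"wx":0,"wy":0.06,"wz":0},{"grip":30,"tx":0,"ty":0,"tz":0,"wx":0,"wy":0,"wz":0}]'
python3 -c "
from h import *
show()" | head -2
```

```text
time_s: 13.88
eef_pos: [569.7, 17.0, 156.7]
ee_rot: [0.039, -0.039, -0.706, 0.706]
force: [0.7, -0.5, 4.5]
grip_width: 0.459
t 13.88 pos [569.69  16.97 156.7 ] F [ 0.73 -0.52  4.46] T [ 0.035 -0.053 -0.134] gw 0.459 q [-0.18  0.48  1.46  0.    1.2   1.51]
tilt(deg)  0.06  jaw yaw deg -96.3
```

```bash
python3 -m handwheel '[{"grip":30,"tx":0,"ty":0.27,"tz":0,"wx":0,"wy":0.06,"wz":0},{"grip":30,"tx":0,"ty":0.27,"tz":0,"wx":0,"wy":0.06,"wz":0},{"grip":30,"tx":0,"ty":0.27,"tz":0,"wx":0,"wy":0.06,"wz":0},{"grip":30,"tx":0,"ty":0,"tz":0,"wx":0,"wy":0,"wz":0}]'
python3 -c "
from h import *
show()" | head -2
```

```text
time_s: 14.22
eef_pos: [569.6, 17.0, 155.8]
ee_rot: [-0.102, 0.102, 0.7, -0.7]
force: [0.4, 0.0, 4.4]
grip_width: 0.458
t 14.22 pos [569.65  16.99 155.8 ] F [0.4  0.02 4.35] T [ 0.089 -0.048 -0.111] gw 0.458 q [-0.18  0.48  1.46  0.    1.2   1.68]
tilt(deg)  0.05  jaw yaw deg -106.6
```

```bash
python3 -m handwheel '[{"grip":30,"tx":0,"ty":0.27,"tz":0,"wx":0,"wy":0.06,"wz":0},{"grip":30,"tx":0,"ty":0.27,"tz":0,"wx":0,"wy":0.06,"wz":0},{"grip":30,"tx":0,"ty":0.27,"tz":0,"wx":0,"wy":0.06,"wz":0},{"grip":30,"tx":0,"ty":0,"tz":0,"wx":0,"wy":0,"wz":0}]'
python3 -c "
from h import *
show()" | head -2
```

```text
time_s: 14.55
eef_pos: [569.6, 17.0, 155.0]
ee_rot: [-0.164, 0.165, 0.688, -0.688]
force: [-0.3, 0.8, 5.2]
grip_width: 0.456
t 14.55 pos [569.63  16.98 154.95] F [-0.27  0.83  5.23] T [ 0.031 -0.051 -0.14 ] gw 0.456 q [-0.18  0.48  1.47  0.    1.2   1.86]
tilt(deg)  0.04  jaw yaw deg -116.9
```

```bash
python3 -m handwheel '[{"grip":30,"tx":0,"ty":0.27,"tz":0,"wx":0,"wy":0.06,"wz":0},{"grip":30,"tx":0,"ty":0.27,"tz":0,"wx":0,"wy":0.06,"wz":0},{"grip":30,"tx":0,"ty":0,"tz":0,"wx":0,"wy":0,"wz":0}]'
python3 -c "
from h import *
show()" | head -2
```

```text
time_s: 14.8
eef_pos: [569.6, 17.0, 154.4]
ee_rot: [-0.205, 0.205, 0.677, -0.677]
force: [0.7, -0.4, 5.1]
grip_width: 0.457
t 14.80 pos [569.59  17.03 154.4 ] F [ 0.67 -0.39  5.12] T [ 0.052 -0.008 -0.116] gw 0.457 q [-0.18  0.48  1.47  0.    1.2   1.98]
tilt(deg)  0.04  jaw yaw deg -123.7
```

```bash
python3 -m handwheel '[{"grip":30,"tx":0,"ty":0.25,"tz":0,"wx":0,"wy":0.06,"wz":0},{"grip":30,"tx":0,"ty":0.1,"tz":0,"wx":0,"wy":0.03,"wz":0},{"grip":30,"tx":0,"ty":0,"tz":0,"wx":0,"wy":0,"wz":0}]'
python3 -c "
from h import *
show()" | head -2
```

```text
time_s: 15.05
eef_pos: [569.5, 17.0, 154.0]
ee_rot: [-0.235, 0.235, 0.667, -0.667]
force: [-0.5, 0.3, 4.8]
grip_width: 0.46
t 15.05 pos [569.51  17.02 153.97] F [-0.55  0.33  4.78] T [ 0.11   0.002 -0.079] gw 0.460 q [-0.18  0.48  1.47  0.    1.2   2.07]
tilt(deg)  0.02  jaw yaw deg -128.8
```

```bash
python3 -m handwheel '[{"grip":30,"tx":0,"ty":0.2,"tz":0,"wx":0,"wy":0.05,"wz":0},{"grip":30,"tx":0,"ty":0,"tz":0,"wx":0,"wy":0,"wz":0}]'
python3 -c "
from h import *
show()" | head -2
```

```text
time_s: 15.22
eef_pos: [569.5, 17.0, 153.7]
ee_rot: [-0.252, 0.252, 0.661, -0.661]
force: [0.3, -0.0, 4.6]
grip_width: 0.457
t 15.22 pos [569.53  17.01 153.7 ] F [ 0.28 -0.03  4.56] T [ 0.072 -0.061 -0.143] gw 0.457 q [-0.18  0.48  1.47  0.    1.2   2.12]
tilt(deg)  0.02  jaw yaw deg -131.8
```

```bash
python3 -m handwheel '[{"grip":30,"tx":0,"ty":0.2,"tz":0,"wx":0,"wy":0.05,"wz":0},{"grip":30,"tx":0,"ty":0,"tz":0,"wx":0,"wy":0,"wz":0}]'
python3 -c "
from h import *
show()" | head -2
```

```text
time_s: 15.38
eef_pos: [569.5, 17.0, 153.6]
ee_rot: [-0.268, 0.269, 0.654, -0.654]
force: [0.0, 0.7, 5.1]
grip_width: 0.457
t 15.38 pos [569.53  17.02 153.55] F [0.03 0.73 5.12] T [ 0.057 -0.016 -0.033] gw 0.457 q [-0.18  0.48  1.47  0.    1.2   2.17]
tilt(deg)  0.02  jaw yaw deg -134.6
```

Near home height now. I'll keep turning in small steps until the stop shows in the torque.

```bash
python3 -m handwheel '[{"grip":30,"tx":0,"ty":0.1,"tz":0,"wx":0,"wy":0.04,"wz":0},{"grip":30,"tx":0,"ty":0,"tz":0,"wx":0,"wy":0,"wz":0}]'
python3 -c "
from h import *
show()" | head -2
```

```text
time_s: 15.55
eef_pos: [569.5, 17.0, 153.4]
ee_rot: [-0.281, 0.282, 0.649, -0.649]
force: [0.7, 0.4, 5.9]
grip_width: 0.461
t 15.55 pos [569.5   17.01 153.39] F [0.72 0.38 5.88] T [ 0.059 -0.019 -0.111] gw 0.461 q [-0.18  0.48  1.47  0.    1.19  2.21]
tilt(deg)  0.02  jaw yaw deg -136.9
```

```bash
python3 -m handwheel '[{"grip":30,"tx":0,"ty":0.05,"tz":0,"wx":0,"wy":0.03,"wz":0},{"grip":30,"tx":0,"ty":0,"tz":0,"wx":0,"wy":0,"wz":0}]'
python3 -c "
from h import *
show()" | head -2
```

```text
time_s: 15.72
eef_pos: [569.7, 17.0, 153.4]
ee_rot: [-0.291, 0.291, 0.645, -0.644]
force: [2.3, 0.3, 3.7]
grip_width: 0.454
t 15.72 pos [569.71  17.01 153.35] F [2.33 0.32 3.7 ] T [ 0.068 -0.304  0.116] gw 0.454 q [-0.18  0.48  1.47  0.    1.19  2.24]
tilt(deg)  0.05  jaw yaw deg -138.6
```

```bash
python3 -m handwheel '[{"grip":30,"tx":0,"ty":0,"tz":0,"wx":0,"wy":0.03,"wz":0},{"grip":30,"tx":0,"ty":0,"tz":0,"wx":0,"wy":0,"wz":0}]'
python3 -c "
from h import *
show()" | head -2
```

```text
time_s: 15.88
eef_pos: [569.7, 17.1, 153.3]
ee_rot: [-0.3, 0.301, 0.64, -0.64]
force: [2.3, 0.4, 4.0]
grip_width: 0.462
t 15.88 pos [569.7   17.1  153.34] F [2.34 0.37 4.01] T [ 0.245 -0.386  0.498] gw 0.462 q [-0.18  0.48  1.47  0.    1.19  2.27]
tilt(deg)  0.05  jaw yaw deg -140.3
```

The hard stop is clear: 0.5 N m, at the predicted home height (TCP z 153.3). I'll relax, release and retreat.

```bash
python3 -m handwheel '[{"grip":30,"tx":0,"ty":-0.6,"tz":0,"wx":0,"wy":-0.035,"wz":0},{"grip":40,"tx":0,"ty":0,"tz":0,"wx":0,"wy":0,"wz":0},{"grip":60,"tx":0,"ty":0,"tz":0,"wx":0,"wy":0,"wz":0},{"grip":75,"tx":0,"ty":0,"tz":0,"wx":0,"wy":0,"wz":0},{"grip":75,"tx":0,"ty":0,"tz":0,"wx":0,"wy":0,"wz":0},{"grip":75,"tx":0,"ty":0,"tz":0,"wx":0,"wy":0,"wz":0}]' 20
python3 -c "
from h import *
show()" | head -2
```

```text
time_s: 16.38
eef_pos: [569.2, 17.0, 153.6]
ee_rot: [0.291, -0.29, -0.645, 0.645]
force: [-0.7, 0.5, -0.6]
grip_width: 0.877
t 16.38 pos [569.24  16.98 153.58] F [-0.67  0.55 -0.64] T [-0.007  0.044  0.069] gw 0.877 q [-0.18  0.48  1.47 -0.    1.2   2.24]
tilt(deg)  0.04  jaw yaw deg -138.5
```

```bash
python3 -m handwheel '[{"grip":75,"tx":0,"ty":-5,"tz":0,"wx":0,"wy":0,"wz":0},{"grip":75,"tx":0,"ty":-15,"tz":0,"wx":0,"wy":0,"wz":0},{"grip":75,"tx":0,"ty":-25,"tz":0,"wx":0,"wy":0,"wz":0},{"grip":75,"tx":0,"ty":-30,"tz":0,"wx":0,"wy":0,"wz":0},{"grip":75,"tx":0,"ty":-30,"tz":0,"wx":0,"wy":0,"wz":0},{"grip":75,"tx":0,"ty":0,"tz":0,"wx":0,"wy":0,"wz":0},{"grip":75,"tx":0,"ty":0,"tz":0,"wx":0,"wy":0,"wz":0}]'
python3 - <<'E'
from h import *
from rig import eyes
show()
d=eyes.capture("side");pickle.dump(d,open("cap4.pkl","wb"))
im=cv2.cvtColor(d["pixels"],cv2.COLOR_RGB2BGR)[150:240,250:370]
cv2.imwrite("pics/z8.png",cv2.convertScaleAbs(cv2.resize(im,(800,600),interpolation=cv2.INTER_CUBIC),alpha=1.6,beta=30))
for z in(173+6.5,):
    print("knob top pred",(proj(d,[[569.6,17,179.5],[569.6,17-33,116.5]])-[250,150]+.5)*6.667)
E
```

```text
time_s: 16.97
eef_pos: [569.8, 16.9, 260.5]
ee_rot: [-0.289, 0.291, 0.645, -0.644]
force: [0.4, -1.1, -0.3]
grip_width: 0.878
t 16.97 pos [569.82  16.95 260.46] F [ 0.43 -1.1  -0.28] T [-0.019  0.028 -0.003] gw 0.878 q [-0.18  0.39  1.31 -0.    1.44  2.24]
tilt(deg)  0.19  jaw yaw deg -138.5
[[-0.663  0.003 -0.749]
 [ 0.749 -0.001 -0.663]
 [-0.003 -1.    -0.002]]
knob top pred [[400.25041586 146.0645639 ]
 [407.72519646 361.58370417]]
```

View pics/z8.png

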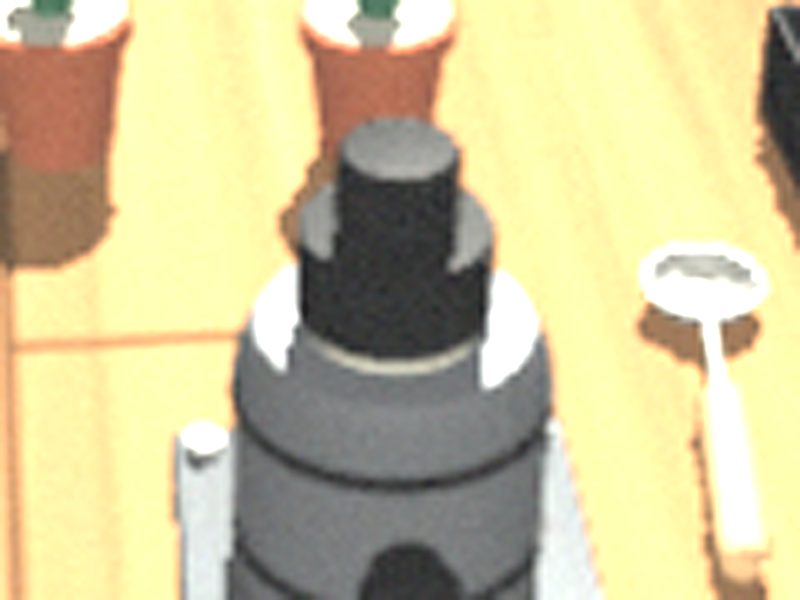

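The lid sits upright and centred on the neck. The knob top is at zoomed (400,148), with (400,146) predicted for home, and the lower edge is at row 360, with 362 predicted. The gripper is clear, so I'm handing in.

```bash
python3 -c "
from rig import ctrl
print(ctrl.finish_job())"
```

```text
the job is handed in; nothing more can be done
None
```

The black lid is back on the canister, screwed down to its hard stop and released. I handed the job in at about 17 s of the 69 s allowed; the hand-in reports no verdict.

**What I did:**
- **Pick-up:** I squeezed the knob from two directions to centre it in the gripper, then carried it over the mouth.
- **Finding the thread:** I pressed with about 6 N and turned the lid anticlockwise until it came free, about 14° on. It then went down freely to 59.4 mm above the mouth (59.5 mm expected).
- **Screwing down:** I turned it about 65° clockwise at about 5–7 N. It stopped with the knob at about 54.4 mm (54.5 mm expected for fully home).

**Last checks:**
- **Position:** After release, the side picture showed the lid upright and centred. It was within about 2 zoomed pixels (under 1 mm) of where the home position predicts.
- **Clearance:** The gripper was about 100 mm clear and the force reading was back to zero.

**What disagreed or was not checked:**
- **Camera estimates:** The two cameras differed by 3–5 mm on position, so I aligned the lid to the canister using the side view with the lid held above it.
- **Torque at the stop:** One reading reached 0.5 N m, slightly over the advised 0.4; I backed off at once. The highest force at the wrist was about 7 N.
- **Bystanders:** I saw no sign of contact with them, but I did not measure their positions again at the end.

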